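# Plug the orange relay into the empty socket of the test bench

## Task

Plug the orange relay into the empty relay socket base on the bench: lower it in upright, foot first and lined up with the hole, until it is fully home, and let go. Set it in, do not drop it, and leave the loose blue and green relays where they stand.

Things in the scene. Friction and masses are not known exactly. Their poses are not given: they have to be found in the camera images.
- orange_relay: The orange relay standing on its foot: black plug foot 40 (x) x 26 (y) x 22 mm high, below a housing in orange 60 x 46 x 58 mm high; 80 mm tall, 105-210 g. White label on top. Origin: centre of the foot's underside; x along the long side, y along the short side, z up. Grip the housing across y. It fits the socket either way round (half turn), not a quarter turn off.
- empty_socket: Empty relay socket, a grey block fixed to the bench, 96 (x) x 80 (y) x 30 mm high. Origin: centre of its underside, z up. Central hole in its top 50 (x) x 36 (y) mm, 20 mm deep, with a 6 mm sloped lead-in. Fully home, the foot (5 mm play all round, no force needed) rests on the hole floor, 10 mm above the bench. An identical base that carries a white relay is not to be used.
- blue_relay: Loose blue relay standing on its foot, to be left alone: black plug foot 40 (x) x 26 (y) x 22 mm high, below a housing in blue 60 x 46 x 58 mm high; 80 mm tall, 105-210 g. White label on top. Origin: centre of the foot's underside; x along the long side, y along the short side, z up.
- green_relay: Loose green relay standing on its foot, to be left alone: black plug foot 40 (x) x 26 (y) x 22 mm high, below a housing in green 60 x 46 x 58 mm high; 80 mm tall, 105-210 g. White label on top. Origin: centre of the foot's underside; x along the long side, y along the short side, z up.
There are look-alikes about, which are no part of the job. There is more than one size of the orange_relay; the job needs the smallest.

How it is judged:
At the end, for the whole second after the job is handed in: The orange relay stands released and at rest in the hole of the empty socket: foot on the hole's floor (its origin 10 mm, within 4 mm, above the socket's), centred within 12 mm, long sides parallel within 17 degrees either way round, upright within 10 degrees (horizontal distance between orange_relay and empty_socket below 0.012 m and z of orange_relay in the frame of empty_socket between 0.006 and 0.014 m and angle between the x axis of orange_relay and the x axis of empty_socket, either way round below 0.3 rad and angle between orange_relay's own z axis and vertical below 0.17 rad and linear speed of orange_relay below 0.02 m/s); the robot touches nothing.
It fails at once if the loose blue relay was moved more than 30 mm (distance of blue_relay from where it was at the start of the episode above 0.03 m).
It fails at once if the loose green relay was moved more than 30 mm (distance of green_relay from where it was at the start of the episode above 0.03 m).
It fails at once if the orange relay was dropped (falling free from more than about 30 mm) (linear speed of orange_relay above 0.8 m/s and contact force between the fingers and orange_relay below 0.3 N).
It also fails if it takes over 40 s, if anything falls off the work surface, if the arm or the gripper's body presses on something with over 40 N, if the wrist force passes 120 N, or if a joint passes its speed limit or range.

## Robot

A 7-joint arm with a two-finger parallel gripper is mounted at the origin on the work surface. World frame = base frame: x ahead of the robot, y to its left, z up, the work surface at z = 0. Lengths are in m, angles in rad, forces in N, time in s.
With the tool pointing down it reaches from about 0.4 to 0.85 m from the base axis. Payload 10.4 kg.
Tool frame: the origin (TCP) lies at the very end of the fingers, on their centre line; the grasp point (between the pads) lies ctrl.grip_depth behind it (ctrl.grip_depth is the distance from the TCP to the grasp point, in m); z points along the fingers, y is the line along which they close (so a half turn about z gives the same grasp; the last joint's range is limited). The gripper opens to 87 mm and grips with 3 to 60 N. Pads are 19 mm wide; open, the fingers measure 117 mm over their backs; the gripper's body (75 mm by 190 mm) begins 51 mm behind the grasp point.
Start: joints at [1.122, 0.332, -0.065, 1.46, 0.022, 1.35, -0.088], TCP at [0.258, -0.569, 0.223] pointing down, gripper open.
Joint ranges: [-2.6, 2.6], [-0.5, 2.12], [-1.47, 1.34], [0.16, 2.42], [-1.27, 4.41], [0.06, 2.06], [-2.6, 2.6]. Speed limits (rad/s): [2.22, 2.22, 2.79, 2.79, 3.14, 3.14, 3.14].

## Interface

Orientations are given as a rotation vector (axis times angle).
In Python, from cell import ctrl gives the robot as it stands.
- The arm moves only by the tool apply_moves, never from a script. Its argument "rows" is a list of rows, each an object of numbers: "x", "y", "z": the shift along the tool's x, y, z in mm; "spin": the turn about the tool's z in rad. In form: [{"x": .., "y": .., "z": .., "spin": ..}, ...]. A call has 1 to 20 rows; each row shifts and turns the commanded pose from where the row before left it, along the tool's axes as they then stand; what a row does not reach is not made up. A row lasts 1/12 s, in which the tool goes at most 41.7 mm and 7.16 degrees, less where a joint would pass 70% of its speed; a pose out of reach is approached as far as the arm can. A call with a gripper value outside its range is refused whole. "claw" is the opening in per cent of the stroke, from 0 (shut) to 100 (fully open), set as the call begins (left out, the last holds). The fingers move at their own pace and stop on an object; the grip force is fixed at half the most. Time passes only in rows, so rows that do not move let the fingers close. It gives the time, the measured TCP pose, the force, the opening and the grip force at its end, in the units of the state.
- ctrl.read_state(): the state, without advancing time (a new reading comes with each control period).
- ctrl.get_image(name): name is "scene" or "top"; returns the picture (480x640x3 uint8, blue, green, red); there is no depth.
- ctrl.calibration(name): a dict with "fx", "fy", "cx", "cy" (pixels), "view" (4x4, takes a point from world to camera coordinates). Camera axes: x right, y down, z forward; pixel columns grow to the right and rows downward; lengths in m; the calibration is good to about 2 mm. A picture is of the moment at which its call begins. calibration takes no time and is no camera call.
- ctrl.sign_off(): hands the job in; it is judged then, once.
Trained networks look in the newest picture that a camera, given by its name, has taken for a name from the list of things; names that differ only in an ending like _2 or _b are one class to them, and where a whole thing is asked for, a point or a joint stands for the part that bears it (a point fixed in the world has none). Each returns a list of dicts, best first, with "score" (0 to 1); they miss things now and then, are a little off and sometimes report something else, mostly with a low value. They report only what shows in the picture. A call takes as long as a camera call. They do not tell look-alikes from the thing itself.
- ctrl.search_frame(label, camera): "location" ([x, y, z] in m, in world coordinates, good to about 4 mm: the middle of the surface that is visible of it).
- ctrl.regions_of(label, camera): "pixels" (480x640 bool, what is visible of it).
- ctrl.landmark_of(label, camera): "location" ([x, y, z] in m, in world coordinates, good to about 4 mm: a listed point, or the origin of a listed thing).
The state is a dict: "clock": time; "joint_pos": joint angles; "joint_vel": joint speeds; "joint_torque": joint torques, N m; "tool_pos": TCP position; "tool_rot": TCP orientation; "force": force on the tool from outside, world axes, zero at the start; "ft_torque": the same for the moment, N m; "width": finger opening in m; "grasp_force": force on a finger pad.
Only numpy, scipy, OpenCV 4.12 (cv2) and the standard library are available. Lean on these libraries where they do the work, as an engineer would, in place of code of your own. Each camera call takes 0.05 s, during which the arm holds its last target. There are 200 camera calls.

## Working session

There is one attempt and no reset: what is moved stays moved. The work goes in short steps, Python scripts to look and compute and a tool call to move; the robot and the scene stay as the last step left them, time stands still between calls to the robot, and variables do not carry over. Pictures are saved under pics/ and viewed, at most 10 in all, crops included, and the job is handed in when it is done.

Besides the shell and the picture viewer there is one more tool, called after ">>>" as name([rows], argument=value, ...), one row to a line, values as JSON. apply_moves: Moves the arm, as the interface text tells. Its arguments: {"type":"object","properties":{"rows":{"type":"array","items":{"type":"object","properties":{"x":{"type":"number"},"y":{"type":"number"},"z":{"type":"number"},"spin":{"type":"number"}}}},"claw":{"type":"number"}},"required":["rows"]}

```bash
mkdir -p pics
python3 - <<'E'
from cell import ctrl
import cv2,numpy as np
for c in("scene","top"):
    im=ctrl.get_image(c); cv2.imwrite(f"pics/{c}0.png",im)
    k=ctrl.calibration(c); print(c,k["fx"],k["cx"],k["cy"],np.round(k["view"],3).tolist())
    for l in("orange_relay","empty_socket"):
        for f in(ctrl.landmark_of,ctrl.search_frame):
            for d in f(l,c): print(c,l,f.__name__,np.round(d["location"],3),round(d["score"],2))
s=ctrl.read_state();print(s["tool_pos"],s["tool_rot"],s["clock"],s["width"],ctrl.grip_depth)
E
```

```text
scene 532.2949399361373 315.7443909027908 243.04805226294903 [[0.16, 0.987, -0.005, -0.069], [0.75, -0.125, -0.65, -0.365], [-0.642, 0.1, -0.76, 1.461], [0.0, 0.0, 0.0, 1.0]]
scene orange_relay call [0.442 0.026 0.001] 0.94
scene orange_relay call [ 0.477 -0.207  0.   ] 0.86
scene orange_relay call [ 0.486 -0.084  0.001] 0.66
scene orange_relay call [ 0.492 -0.207  0.093] 0.9
scene orange_relay call [0.468 0.023 0.1  ] 0.8
scene orange_relay call [ 0.506 -0.082  0.073] 0.68
scene empty_socket call [ 0.551  0.133 -0.   ] 0.84
scene empty_socket call [0.558 0.132 0.028] 0.91
top 459.3604409146702 318.90509207201177 236.67270841336136 [[-0.014, -1.0, -0.007, -0.008], [-0.985, 0.015, -0.169, 0.542], [0.169, 0.004, -0.986, 0.743], [0.0, 0.0, 0.0, 1.0]]
top orange_relay call [0.442 0.034 0.002] 0.89
top orange_relay call [ 0.473 -0.212  0.   ] 0.8
top orange_relay call [ 0.489 -0.081  0.002] 0.68
top orange_relay call [ 0.468 -0.205  0.101] 0.94
top orange_relay call [ 0.485 -0.08   0.08 ] 0.67
top orange_relay call [0.44  0.028 0.105] 0.63
top empty_socket call [ 0.549  0.137 -0.   ] 0.78
top empty_socket call [0.551 0.141 0.033] 0.64
[ 0.25815803 -0.56921082  0.22254412] [3.07062215e+00 6.63731087e-01 2.34511171e-05] 0.5 0.0870453789161036 0.0187
```

View pics/scene0.png

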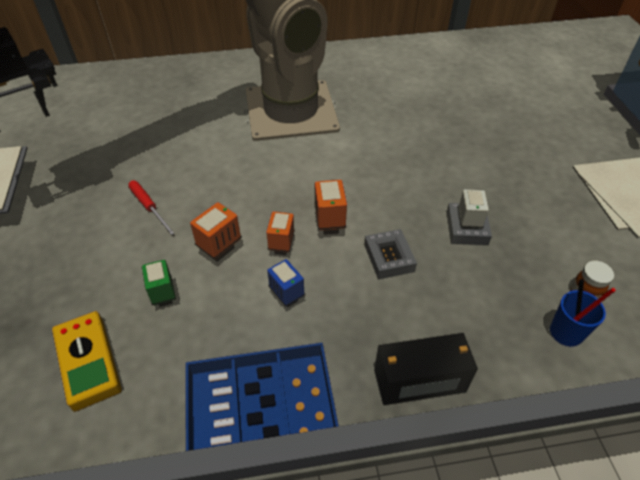

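View pics/top0.png

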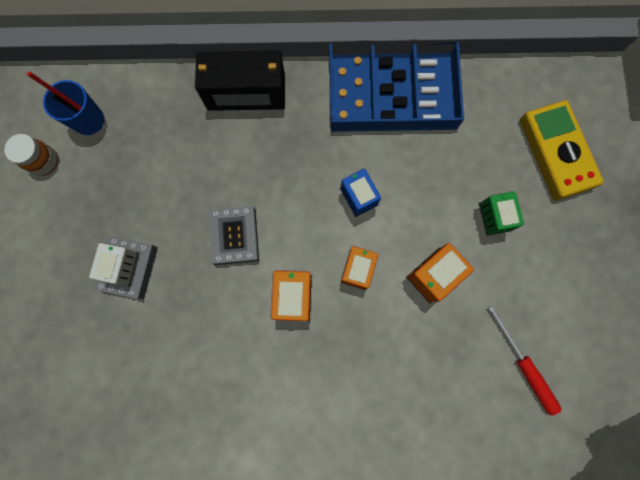

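Orange candidates in the top image are (291,296), (441,272) and (360,267). The one at (360,267), world about (0.487, -0.081), fits because it is the smallest and its top is at about 80 mm, against about 100 mm for the others. The empty socket is at (235,236), and the one at (125,265) carries the white relay. Next I'll confirm this in a crop and measure the yaws.

```bash
cat > h.py <<'E'
from cell import ctrl
import cv2,numpy as np
def back(c,px,z):
    k=ctrl.calibration(c);V=np.array(k["view"]);R,t=V[:3,:3],V[:3,3]
    px=np.asarray(px,float).reshape(-1,2)
    d=np.c_[(px[:,0]-k["cx"])/k["fx"],(px[:,1]-k["cy"])/k["fy"],np.ones(len(px))]@R
    o=-R.T@t
    return o+d*((z-o[2])/d[:,2])[:,None]
def rect(c,mask,z):
    n,l,s,_=cv2.connectedComponentsWithStats(mask.astype(np.uint8))
    m=(l==1+np.argmax(s[1:,4])).astype(np.uint8)
    p=back(c,max(cv2.findContours(m,0,1)[0],key=len),z)[:,:2]
    (cx,cy),(w,h),a=cv2.minAreaRect((p*1000).astype(np.float32))
    if w<h:w,h,a=h,w,a+90
    return np.round([cx,cy,w,h,(a+90)%180-90],1)  # mm, deg of the long side
E
python3 - <<'E'
from h import *
im=ctrl.get_image("top");vis=im.copy()
hsv=cv2.cvtColor(im,cv2.COLOR_BGR2HSV)
white=(hsv[...,1]<90)&(hsv[...,2]>150)
for c in((360,267),(291,296),(441,272),(361,189),(508,212)):
    m=np.zeros(white.shape,bool);m[c[1]-22:c[1]+22,c[0]-26:c[0]+26]=1
    print(c,"label",rect("top",white&m,.08 if c[0]!=291 and c[0]!=441 else .1))
m=np.zeros(white.shape,bool);m[235:300,330:390]=1
om=(hsv[...,0]<25)&(hsv[...,1]>150)&(hsv[...,2]>150)
om=(om|white)&m
om=cv2.morphologyEx(om.astype(np.uint8),cv2.MORPH_CLOSE,np.ones((3,3)))
print("orange top",rect("top",om,.08))
for d in ctrl.regions_of("empty_socket","top")[:2]:
    print("socket",d["score"],rect("top",d["pixels"],.03))
    for z,t in((.03,1),): 
        g=cv2.cvtColor(im,cv2.COLOR_BGR2GRAY)
cv2.imwrite("pics/crop1.png",cv2.resize(im[180:330,190:390],None,fx=4,fy=4,interpolation=cv2.INTER_CUBIC))
E
```

```text
(360, 267) label [482.2 -81.1  40.1  28.1 -18. ]
(291, 296) label [435.3  30.5  51.7  36.4  -2.8]
(441, 272) label [ 477.9 -217.4   51.9   36.4  -50.1]
(361, 189) label [613.8 -89.5  40.5  28.7  26.2]
(508, 212) label [ 572.8 -329.1   40.5   28.4    9.8]
orange top [486.  -82.3  58.2  43.6 -17.9]
socket 0.84 [550.2 135.6 100.2  83.8   4.5]
```

View pics/crop1.png

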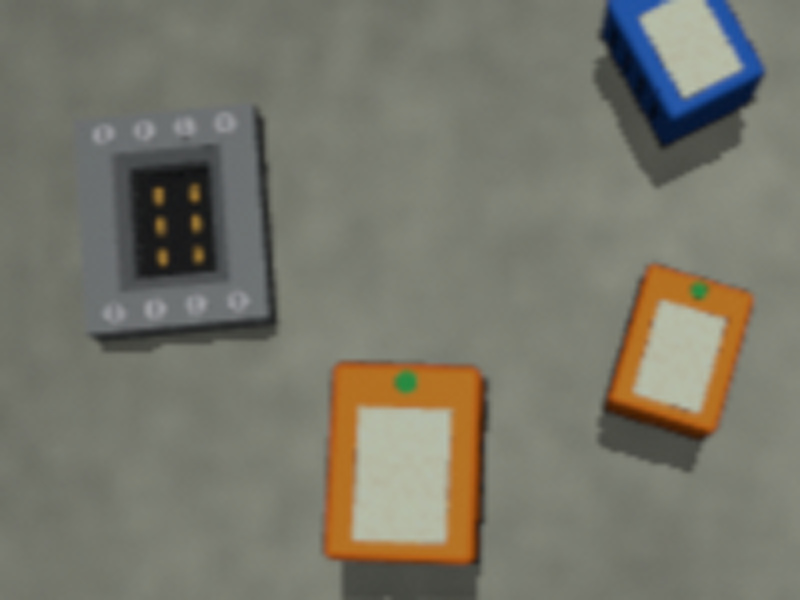

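The crop confirms it: the small orange relay is at crop (680,350), clearly smaller than the orange one at (405,460), and the empty socket is at (174,221). Relay is about (487,-82) mm with yaw -18°; socket is about (551,136) mm with yaw +4.5°. I'll move over the relay first, then spin.

>>> apply_moves([
  {"x":20.5,"y":-17.5},
  {"x":20.5,"y":-17.5},
  {"x":20.5,"y":-17.5},
  {"x":20.5,"y":-17.5},
  {"x":20.5,"y":-17.5},
  {"x":20.5,"y":-17.5},
  {"x":20.5,"y":-17.5},
  {"x":20.5,"y":-17.5},
  {"x":20.5,"y":-17.5},
  {"x":20.5,"y":-17.5},
  {"x":20.5,"y":-17.5},
  {"x":20.5,"y":-17.5},
  {"x":20.5,"y":-17.5},
  {"x":20.5,"y":-17.5},
  {"x":20.5,"y":-17.5},
  {"x":20.5,"y":-17.5},
  {"x":20.5,"y":-17.5},
  {"x":20.5,"y":-17.5},
  {"x":20.5,"y":-17.5},
  {"x":20.5,"y":-17.5},
], claw=100)

```text
invalid input at $.rows[0]: expected keys x, y, z, spin
```

>>> apply_moves([
  {"spin":0.1},
  {"spin":0.1},
  {"spin":0.1},
  {"spin":0.1},
  {"spin":0.1},
  {"spin":0.1},
  {"spin":0.1},
  {"spin":0.04},
  {},
  {},
])

```text
invalid input at $.rows[0]: expected keys x, y, z, spin
```

```bash
cat >> h.py <<'E'
from scipy.spatial.transform import Rotation as Ro
def delta(x,y,z,yaw):  # target mm, deg -> tool shift mm, spin (shift before spin)
    s=ctrl.read_state();R=Ro.from_rotvec(s["tool_rot"]).as_matrix()
    cur=np.degrees(np.arctan2(R[1,0],R[0,0]))
    print("tcp",np.round(s["tool_pos"]*1000 if hasattr(s["tool_pos"],"shape") else np.array(s["tool_pos"])*1000,1),"yaw",round(cur,1),"tilt",np.round(R[:,2],3),"t",s["clock"],"w",s["width"],"gf",s["grasp_force"],"F",np.round(s["force"],1))
    print("shift",np.round(R.T@(np.array([x,y,z])-np.array(s["tool_pos"])*1000),1),"spin",round(-np.radians((yaw-cur+90)%180-90),3))
E
python3 -c "
from h import *
delta(487,-82,45,-18)"
```

```text
tcp [ 258.2 -569.2  222.6] yaw 24.4 tilt [ 0. -0. -1.] t 0.6 w 0.08693125078859283 gf 0.0 F [ 0.7  0.8 -0. ]
shift [ 409.6 -349.2  177.5] spin 0.74
```

All keys are needed in each row.

>>> apply_moves([
  {"x":20.5,"y":-17.5,"z":0,"spin":0},
  {"x":20.5,"y":-17.5,"z":0,"spin":0},
  {"x":20.5,"y":-17.5,"z":0,"spin":0},
  {"x":20.5,"y":-17.5,"z":0,"spin":0},
  {"x":20.5,"y":-17.5,"z":0,"spin":0},
  {"x":20.5,"y":-17.5,"z":0,"spin":0},
  {"x":20.5,"y":-17.5,"z":0,"spin":0},
  {"x":20.5,"y":-17.5,"z":0,"spin":0},
  {"x":20.5,"y":-17.5,"z":0,"spin":0},
  {"x":20.5,"y":-17.5,"z":0,"spin":0},
  {"x":20.5,"y":-17.5,"z":0,"spin":0},
  {"x":20.5,"y":-17.5,"z":0,"spin":0},
  {"x":20.5,"y":-17.5,"z":0,"spin":0},
  {"x":20.5,"y":-17.5,"z":0,"spin":0},
  {"x":20.5,"y":-17.5,"z":0,"spin":0},
  {"x":20.5,"y":-17.5,"z":0,"spin":0},
  {"x":20.5,"y":-17.5,"z":0,"spin":0},
  {"x":20.5,"y":-17.5,"z":0,"spin":0},
  {"x":20.5,"y":-17.5,"z":0,"spin":0},
  {"x":20.5,"y":-17.5,"z":0,"spin":0},
], claw=100)

```text
clock: 2.27
tool_pos: [0.4874, -0.0799, 0.2228]
tool_rot: [3.07, 0.664, 0.001]
force: [1.1, -0.6, 0.8]
width: 0.0874
grasp_force: 0.0
```

>>> apply_moves([
  {"x":0,"y":0,"z":0,"spin":0.1},
  {"x":0,"y":0,"z":0,"spin":0.1},
  {"x":0,"y":0,"z":0,"spin":0.1},
  {"x":0,"y":0,"z":0,"spin":0.1},
  {"x":0,"y":0,"z":0,"spin":0.1},
  {"x":0,"y":0,"z":0,"spin":0.1},
  {"x":0,"y":0,"z":0,"spin":0.1},
  {"x":0,"y":0,"z":0,"spin":0.04},
  {"x":0,"y":0,"z":0,"spin":0},
  {"x":0,"y":0,"z":0,"spin":0},
])

```text
clock: 3.1
tool_pos: [0.487, -0.0811, 0.2226]
tool_rot: [3.103, -0.489, 0.0]
force: [0.8, 0.8, -0.2]
width: 0.0871
grasp_force: 0.0
```

```bash
python3 -c "
from h import *
delta(487,-82,45,-18)"
```

```text
tcp [487.  -81.1 222.6] yaw -17.9 tilt [ 0. -0. -1.] t 3.1 w 0.08707706206151813 gf 0.0 F [ 0.8  0.8 -0.2]
shift [  0.2   0.8 177.7] spin 0.002
```

>>> apply_moves([
  {"x":0,"y":0.8,"z":16,"spin":0},
  {"x":0,"y":0,"z":16,"spin":0},
  {"x":0,"y":0,"z":16,"spin":0},
  {"x":0,"y":0,"z":16,"spin":0},
  {"x":0,"y":0,"z":16,"spin":0},
  {"x":0,"y":0,"z":16,"spin":0},
  {"x":0,"y":0,"z":16,"spin":0},
  {"x":0,"y":0,"z":16,"spin":0},
  {"x":0,"y":0,"z":16,"spin":0},
  {"x":0,"y":0,"z":12,"spin":0},
  {"x":0,"y":0,"z":10,"spin":0},
  {"x":0,"y":0,"z":7,"spin":0},
  {"x":0,"y":0,"z":4.5,"spin":0},
  {"x":0,"y":0,"z":0,"spin":0},
  {"x":0,"y":0,"z":0,"spin":0},
])

```text
clock: 4.35
tool_pos: [0.487, -0.0819, 0.0453]
tool_rot: [-3.103, 0.491, -0.001]
force: [-0.4, 0.1, 0.4]
width: 0.0869
grasp_force: 0.0
```

>>> apply_moves([
  {"x":0,"y":0,"z":0,"spin":0},
  {"x":0,"y":0,"z":0,"spin":0},
  {"x":0,"y":0,"z":0,"spin":0},
  {"x":0,"y":0,"z":0,"spin":0},
  {"x":0,"y":0,"z":0,"spin":0},
  {"x":0,"y":0,"z":0,"spin":0},
  {"x":0,"y":0,"z":0,"spin":0},
  {"x":0,"y":0,"z":0,"spin":0},
  {"x":0,"y":0,"z":0,"spin":0},
  {"x":0,"y":0,"z":0,"spin":0},
], claw=0)

```text
clock: 5.18
tool_pos: [0.4868, -0.0819, 0.0451]
tool_rot: [3.103, -0.492, 0.0]
force: [-0.3, 0.1, 0.4]
width: 0.0464
grasp_force: 29.8
```

Gripped at 46 mm, as expected. Lifting.

>>> apply_moves([
  {"x":0,"y":0,"z":-3,"spin":0},
  {"x":0,"y":0,"z":-7,"spin":0},
  {"x":0,"y":0,"z":-14,"spin":0},
  {"x":0,"y":0,"z":-14,"spin":0},
  {"x":0,"y":0,"z":-14,"spin":0},
  {"x":0,"y":0,"z":-14,"spin":0},
  {"x":0,"y":0,"z":-14,"spin":0},
  {"x":0,"y":0,"z":-14,"spin":0},
  {"x":0,"y":0,"z":-14,"spin":0},
  {"x":0,"y":0,"z":-14,"spin":0},
  {"x":0,"y":0,"z":-14,"spin":0},
  {"x":0,"y":0,"z":-14,"spin":0},
  {"x":0,"y":0,"z":0,"spin":0},
  {"x":0,"y":0,"z":0,"spin":0},
])

```text
clock: 6.35
tool_pos: [0.4871, -0.0819, 0.1956]
tool_rot: [3.103, -0.491, 0.002]
force: [0.6, 0.2, -2.2]
width: 0.0455
grasp_force: 29.8
```

Run:
```python
from h import *
# socket: outer top corners and hole corners read from the crop
for n,q in(("outer",[(78,122),(255,108),(272,320),(92,335)]),("holetop",[(114,153),(217,145),(227,279),(122,290)])):
    p=back("top",np.array(q)/4+[189.6,179.6],.03)[:,:2]*1000
    print(n,p.mean(0).round(1),cv2.minAreaRect(p.astype(np.float32)))
im=ctrl.get_image("scene");cv2.imwrite("pics/s1.png",im)
for d in ctrl.landmark_of("empty_socket","scene"): print(d["location"],d["score"])
for d in ctrl.regions_of("empty_socket","scene")[:1]: print(rect("scene",d["pixels"],.03))
delta(551,136.5,200,4.5)
```

```text
outer [550.2 135. ] ((550.2174072265625, 135.0911407470703), (96.9788818359375, 78.69373321533203), 5.0695481300354)
holetop [551.9 136.9] ((551.9817504882812, 136.82911682128906), (61.41683578491211, 46.025177001953125), 4.61784029006958)
[0.55, 0.1345, -0.0] 0.9
[562.5 131.6 117.4  88.9   4.3]
tcp [486.2 -81.8 194.1] yaw -18.0 tilt [-0.001  0.    -1.   ] t 6.5 w 0.045876105408247596 gf 29.77608177170623 F [-0.1  0.3 -1.8]
shift [  -5.8 -227.6   -5.9] spin -0.393
```

View pics/s1.png

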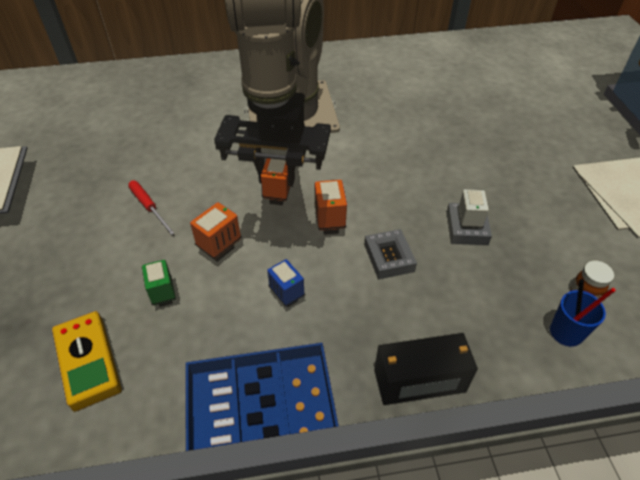

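The relay hangs upright in the gripper at (275,180), and the others are undisturbed; the socket is free at (390,253). Moving to (551,135.5) mm, yaw +4.6°.

>>> apply_moves([
  {"x":-0.3,"y":-5,"z":0,"spin":0},
  {"x":-0.3,"y":-10,"z":0,"spin":0},
  {"x":-0.3,"y":-14,"z":0,"spin":0},
  {"x":-0.3,"y":-14,"z":0,"spin":0},
  {"x":-0.3,"y":-14,"z":0,"spin":0},
  {"x":-0.3,"y":-14,"z":0,"spin":0},
  {"x":-0.3,"y":-14,"z":0,"spin":0},
  {"x":-0.3,"y":-14,"z":0,"spin":0},
  {"x":-0.3,"y":-14,"z":0,"spin":0},
  {"x":-0.3,"y":-14,"z":0,"spin":0},
  {"x":-0.3,"y":-14,"z":0,"spin":0},
  {"x":-0.3,"y":-14,"z":0,"spin":0},
  {"x":-0.3,"y":-14,"z":0,"spin":0},
  {"x":-0.3,"y":-14,"z":0,"spin":0},
  {"x":-0.3,"y":-14,"z":0,"spin":0},
  {"x":-0.3,"y":-14,"z":0,"spin":0},
  {"x":-0.3,"y":-10,"z":0,"spin":0},
  {"x":-0.3,"y":-6,"z":0,"spin":0},
])

```text
clock: 8.0
tool_pos: [0.5516, 0.1379, 0.1947]
tool_rot: [-3.103, 0.488, 0.001]
force: [0.1, -0.5, -0.9]
width: 0.0462
grasp_force: 29.8
```

>>> apply_moves([
  {"x":0,"y":0,"z":0,"spin":-0.05},
  {"x":0,"y":0,"z":0,"spin":-0.08},
  {"x":0,"y":0,"z":0,"spin":-0.08},
  {"x":0,"y":0,"z":0,"spin":-0.08},
  {"x":0,"y":0,"z":0,"spin":-0.07},
  {"x":0,"y":0,"z":0,"spin":-0.035},
  {"x":0,"y":0,"z":0,"spin":0},
  {"x":0,"y":0,"z":0,"spin":0},
])

```text
clock: 8.67
tool_pos: [0.5517, 0.1356, 0.1949]
tool_rot: [3.139, 0.124, -0.0]
force: [0.7, -0.0, -2.4]
width: 0.0462
grasp_force: 29.8
```

```bash
python3 -c "
from h import *
delta(551,135.5,100,4.6)"
```

```text
tcp [551.7 135.6 194.9] yaw 4.5 tilt [-0. -0. -1.] t 8.6667 w 0.04615754729833138 gf 29.775838132482022 F [ 0.7 -0.  -2.4]
shift [-0.7  0.  94.9] spin -0.001
```

>>> apply_moves([
  {"x":0,"y":0,"z":6,"spin":0},
  {"x":0,"y":0,"z":11,"spin":0},
  {"x":0,"y":0,"z":12,"spin":0},
  {"x":0,"y":0,"z":12,"spin":0},
  {"x":0,"y":0,"z":12,"spin":0},
  {"x":0,"y":0,"z":12,"spin":0},
  {"x":0,"y":0,"z":12,"spin":0},
  {"x":0,"y":0,"z":12,"spin":0},
  {"x":0,"y":0,"z":10,"spin":0},
  {"x":0,"y":0,"z":7,"spin":0},
  {"x":0,"y":0,"z":4,"spin":0},
  {"x":0,"y":0,"z":2,"spin":0},
  {"x":0,"y":0,"z":0,"spin":0},
  {"x":0,"y":0,"z":0,"spin":0},
])

```text
clock: 9.83
tool_pos: [0.5521, 0.1358, 0.0835]
tool_rot: [-3.139, -0.127, -0.001]
force: [0.2, -0.3, -1.2]
width: 0.0457
grasp_force: 29.8
```

Run:
```python
from h import *
im=ctrl.get_image("scene");cv2.imwrite("pics/s2.png",cv2.resize(im[160:310,300:500],None,fx=4,fy=4,interpolation=cv2.INTER_CUBIC))
for l in("orange_relay","empty_socket"):
    for d in ctrl.landmark_of(l,"scene"): print(l,np.round(d["location"],3),d["score"])
delta(551,135.5,55,4.6)
```

```text
orange_relay [ 0.474 -0.21   0.002] 0.97
orange_relay [ 0.442  0.028 -0.   ] 0.59
orange_relay [0.551 0.133 0.038] 0.57
empty_socket [ 0.552  0.135 -0.001] 0.95
tcp [552.1 135.7  83.6] yaw 4.6 tilt [ 0.001 -0.    -1.   ] t 9.9833 w 0.045797540408617256 gf 29.776277903001755 F [ 0.3  0.2 -1.2]
shift [-1.2  0.2 28.6] spin 0.0
```

View pics/s2.png

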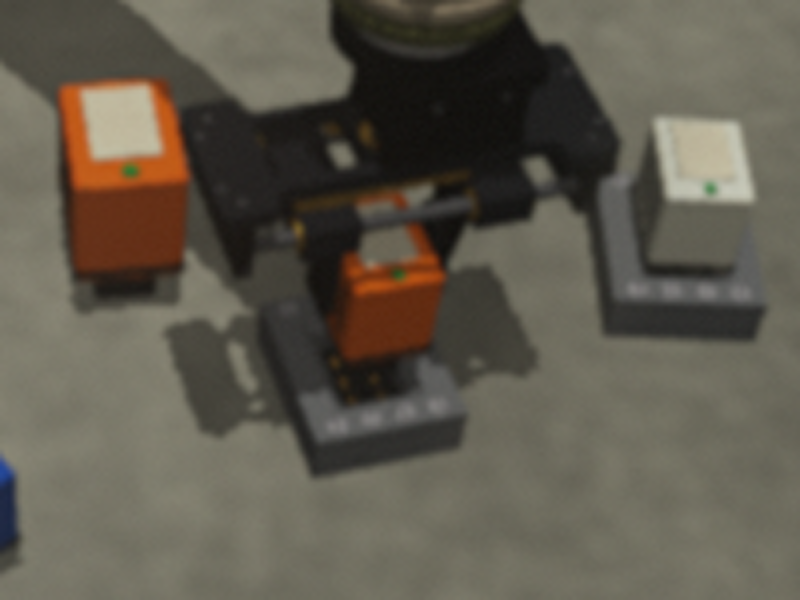

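The relay is upright over the hole at crop (395,310), the foot is just above the socket and its sides are parallel to it. The gripper clears the white relay at (695,190). Lowering slowly.

>>> apply_moves([
  {"x":-0.7,"y":0,"z":2,"spin":0},
  {"x":0,"y":0,"z":3,"spin":0},
  {"x":0,"y":0,"z":3,"spin":0},
  {"x":0,"y":0,"z":3,"spin":0},
  {"x":0,"y":0,"z":3,"spin":0},
  {"x":0,"y":0,"z":0,"spin":0},
  {"x":0,"y":0,"z":0,"spin":0},
])

```text
clock: 10.57
tool_pos: [0.551, 0.1356, 0.0688]
tool_rot: [3.139, 0.127, -0.001]
force: [-0.9, -0.8, -1.7]
width: 0.0458
grasp_force: 29.8
```

>>> apply_moves([
  {"x":0,"y":0,"z":2,"spin":0},
  {"x":0,"y":0,"z":2,"spin":0},
  {"x":0,"y":0,"z":2,"spin":0},
  {"x":0,"y":0,"z":2,"spin":0},
  {"x":0,"y":0,"z":2,"spin":0},
  {"x":0,"y":0,"z":1,"spin":0},
  {"x":0,"y":0,"z":0,"spin":0},
  {"x":0,"y":0,"z":0,"spin":0},
])

```text
clock: 11.23
tool_pos: [0.5511, 0.1356, 0.058]
tool_rot: [3.139, 0.127, -0.0]
force: [-0.0, -0.8, -1.2]
width: 0.0458
grasp_force: 29.8
```

>>> apply_moves([
  {"x":0,"y":0,"z":1,"spin":0},
  {"x":0,"y":0,"z":1,"spin":0},
  {"x":0,"y":0,"z":0.6,"spin":0},
  {"x":0,"y":0,"z":0,"spin":0},
  {"x":0,"y":0,"z":0,"spin":0},
])

```text
clock: 11.65
tool_pos: [0.551, 0.1356, 0.0554]
tool_rot: [3.139, 0.127, -0.0]
force: [-0.5, -0.3, -1.1]
width: 0.046
grasp_force: 29.8
```

>>> apply_moves([
  {"x":0,"y":0,"z":0.5,"spin":0},
  {"x":0,"y":0,"z":0.5,"spin":0},
  {"x":0,"y":0,"z":0,"spin":0},
  {"x":0,"y":0,"z":0,"spin":0},
])

```text
clock: 11.98
tool_pos: [0.5514, 0.1356, 0.0551]
tool_rot: [3.139, 0.127, 0.001]
force: [-3.1, -1.6, 4.1]
width: 0.0458
grasp_force: 29.8
```

Contact with the floor at the expected height. Releasing, then backing straight up.

>>> apply_moves([
  {"x":0,"y":0,"z":0,"spin":0},
  {"x":0,"y":0,"z":0,"spin":0},
  {"x":0,"y":0,"z":0,"spin":0},
  {"x":0,"y":0,"z":0,"spin":0},
  {"x":0,"y":0,"z":0,"spin":0},
  {"x":0,"y":0,"z":0,"spin":0},
  {"x":0,"y":0,"z":0,"spin":0},
  {"x":0,"y":0,"z":0,"spin":0},
], claw=100)

```text
clock: 12.65
tool_pos: [0.5511, 0.1356, 0.0544]
tool_rot: [3.139, 0.127, -0.0]
force: [-0.2, 0.3, -0.6]
width: 0.085
grasp_force: 0.0
```

>>> apply_moves([
  {"x":0,"y":0,"z":-4,"spin":0},
  {"x":0,"y":0,"z":-10,"spin":0},
  {"x":0,"y":0,"z":-14,"spin":0},
  {"x":0,"y":0,"z":-14,"spin":0},
  {"x":0,"y":0,"z":-14,"spin":0},
  {"x":0,"y":0,"z":-14,"spin":0},
  {"x":0,"y":0,"z":-14,"spin":0},
  {"x":0,"y":0,"z":-14,"spin":0},
  {"x":0,"y":0,"z":-14,"spin":0},
  {"x":0,"y":0,"z":-14,"spin":0},
  {"x":0,"y":0,"z":-10,"spin":0},
  {"x":0,"y":0,"z":0,"spin":0},
  {"x":0,"y":0,"z":0,"spin":0},
])

```text
clock: 13.73
tool_pos: [0.5513, 0.1357, 0.1912]
tool_rot: [3.139, 0.127, 0.002]
force: [0.1, 0.2, -0.2]
width: 0.0872
grasp_force: 0.0
```

Run:
```python
from h import *
im=ctrl.get_image("scene");cv2.imwrite("pics/s3.png",cv2.resize(im[160:310,300:500],None,fx=4,fy=4,interpolation=cv2.INTER_CUBIC))
for l in("orange_relay","empty_socket"):
    for d in ctrl.landmark_of(l,"scene"): print(l,np.round(d["location"],3),d["score"])
delta(551,135.5,200,4.6)
```

```text
orange_relay [ 0.473 -0.209  0.001] 0.93
orange_relay [0.551 0.136 0.008] 0.74
orange_relay [ 0.438  0.027 -0.002] 0.68
empty_socket [ 0.55   0.131 -0.001] 0.69
tcp [550.6 135.4 189.6] yaw 4.6 tilt [-0.001 -0.    -1.   ] t 13.8833 w 0.08669563371717315 gf 0.0 F [-0.2 -0.2  0.6]
shift [  0.4  -0.  -10.4] spin 0.001
```

View pics/s3.png

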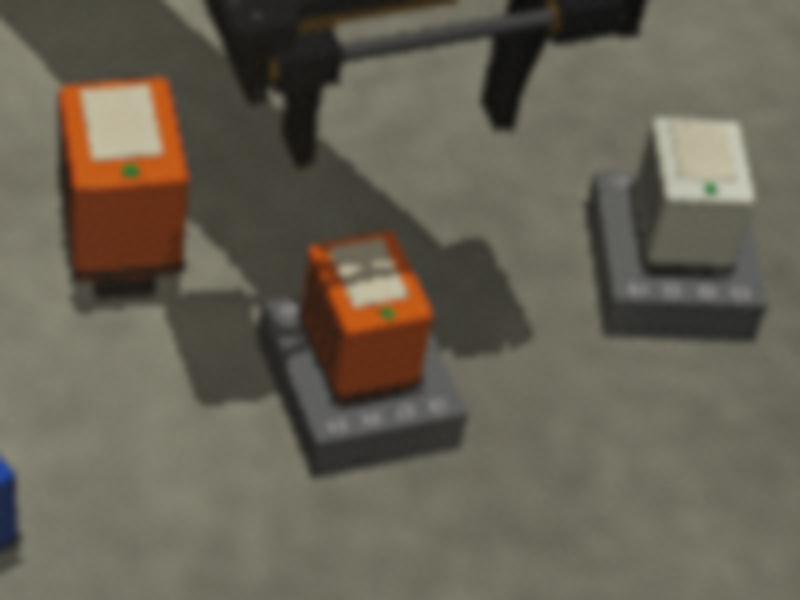

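The relay sits upright and fully home in the socket at crop (370,315), seated like the white one at (695,190), and the gripper is clear above it.

```bash
python3 -c "
from cell import ctrl
print(ctrl.sign_off())"
```

```text
the job is handed in; nothing more can be done
None
```

The small orange relay is plugged in fully home and released in the empty socket, the blue and green relays were not touched, and the job is handed in; the sign-off returned no verdict.

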